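# Push a jammed plug out of a glass column

### The arm

A 6-joint arm with a two-finger parallel gripper is mounted at the origin on a cart in front of the work surface, level with it; the furniture and walls round the work are solid. World frame = base frame: x ahead of the robot, y to its left, z up, the work surface at z = 0. Lengths are in m, angles in rad, forces in N, time in s.
With the tool pointing down it reaches from about 0.25 to 0.725 m from the base axis. Payload 4 kg.
Tool frame: the origin (TCP) lies midway between the tips of the shut fingers; the grasp point (between the pads) lies 19 mm behind it; z points along the fingers, y is the line along which they close (so a half turn about z gives the same grasp; the last joint's range is limited). The gripper opens to 85 mm and grips with 20 to 120 N. Pads are 22 mm wide; open, the fingers measure 114 mm over their backs; the gripper's body (76 mm by 85 mm) begins 54 mm behind the grasp point. The pads swing forward as they close: fully open they stand 13 mm farther back than shut.
Start: joints at [1.166, 0.241, 0.005, 1.335, 0, 1.571], TCP at [0.197, 0.46, 0.231] pointing down, gripper open.
Joint ranges: [-2.72, 2.72], [-1.05, 1.87], [-1.09, 1.28], [-1.99, 2.15], [-1.42, 1.44], [-3.14, 3.14]. Speed limits (rad/s): [2.79, 2.79, 3.14, 3.14, 3.14, 3.14].

### API

Orientations are given as a unit quaternion [x, y, z, w].
In Python, from workcell import get_obs, imaging, workorder gives the robot as it stands.
- The arm moves only by the tool jog_arm, called after ">>>" by a JSON object that holds its "fn" and its "kwargs". Schema: {"type":"object","properties":{"motion":{"type":"array","items":{"type":"array","prefixItems":[{"type":"array","items":{"type":"number"},"minItems":3,"maxItems":3},{"type":"array","items":{"type":"number"},"minItems":3,"maxItems":3},{"type":"number"}],"minItems":3,"maxItems":3},"minItems":1,"maxItems":10},"only":{"type":"string"},"quiet":{"type":"boolean"},"lines":{"type":"string"}},"required":["motion"],"additionalProperties":false}. motion is a list of rows, 1 to 10 of them, each written [[rx, ry, rz], [dx, dy, dz], opening]: a rotation vector rx, ry, rz in parts of the range, where 1.0 means pi rad, then dx, dy, dz in fractions of the full range, 1 being 0.6 m, then the finger opening in m; each row is the pose to reach, as a shift and turn from the pose commanded when the call began, along the tool's axes at that moment; what a row does not reach only later rows make up. A row lasts 1/8 s, in which the tool goes at most 0.0625 m and 0.188 rad, less where a joint would pass 70% of its speed; a pose out of reach is approached as far as the arm can. The fingers move at their own pace and stop on an object; the grip force is fixed at half the most. Time passes only in rows, so rows that do not move let the fingers close. The tool returns the time, the measured TCP pose, the force, the opening and the grip force at its end. only (a regular expression) keeps the lines of the reply that match it, lines (a string "A,B") keeps lines A to B, and quiet returns only ok. Shift and turn numbers lie between -1 and 1, and a call with a number outside is refused. Input that does not fit is refused with a message, and nothing moves.
- get_obs(): the state, without advancing time (a new reading comes with each control period).
- imaging.camera(name): name is "side" or "top"; returns (picture, depth): 480x640x3 uint8, red, green, blue; 480x640 float32, m along the optical axis (not along the pixel's ray), 0 where there is no reading.
- imaging.calibration(name): a dict with "mtx" (3x3 intrinsics, pixels), "R" (3x3) and "t" (3): a world point X has camera coordinates R X + t. Camera axes: x right, y down, z forward; pixel columns grow to the right and rows downward; lengths in m; the calibration is good to about 2 mm. A picture is of the moment at which its call begins. calibration takes no time and is no camera call.
- workorder.job_done(): hands the job in; it is judged then, once.
The state is a dict: "clock": time; "joint_pos": joint angles; "joint_vel": joint speeds; "tau": joint torques, N m; "eef_pos": TCP position; "tool_rot": TCP orientation; "ft_force": force on the tool from outside, world axes, zero at the start; "ft_torque": the same for the moment, N m; "grip_width": finger opening in m; "grasp_force": force on a finger pad.
Only numpy, scipy, OpenCV 4.12 (cv2) and the standard library are available. Lean on these libraries where they do the work, as an engineer would, in place of code of your own. Each camera call takes 0.05 s, during which the arm holds its last target. There are 200 camera calls.

### The job

A rubber plug has jammed in the bore of the glass column held level in the bench clamp. Lift the push rod off its rest by the handle, enter it in the open mouth of the column and push, gently because the glass is thin, until the rubber buffer on the rod comes to bear on the mouth and the plug has dropped from the far end into the glass dish. Then draw the rod out, lay it back in its rest and let go, leaving the dish and the other glassware where they stand.

Things in the scene. Friction and masses are not known exactly. Their poses are not given: they have to be found in the camera images.
- column_clamp: Fixed bench clamp: grey base plate 98 x 100 x 14 mm, two aluminium posts with ring clamps at x = -34 and +16 mm, which reach 34 mm to either side of the column's axis and 21 mm above it and hold the glass column level. Origin on the worktop, z up, x along the column from its mouth to its outlet (the end over the dish)
- column_axis (a point): Point on the axis of the glass column, 95 mm above the clamp's origin, same axes. The column is a glass tube 110 mm long, outside 30 mm with 34 mm rims, bore 22 mm, open at both ends. It is clamped fast, but its middle may sit up to 8 mm either way along x from this point, so the mouth lies 47 to 63 mm behind it; feel for it. Thin: more than 25 N from the rod cracks it
- rubber_plug: Loose dark rubber plug, 20.5 mm across, 18 mm long, 30 g, jammed somewhere in the column. Origin at its centre, x along its axis. It grips the bore with about 8 to 13 N all the way, less over its last few mm, and lets go once its rear face has left the outlet
- push_rod: Loose push rod, 213 mm long, about 110 g, lying level on its rest. Origin on its axis at the front face of its rubber buffer, x towards the nose, z up. In front: round steel shank 18 mm across, 115 mm long. Behind: collar 33 mm across, 8 mm thick, its front half the rubber buffer, then a flat-sided black handle from x = -10 to -98 mm, 18 mm wide (y), 24 mm high (z)
- rod_buffer: The rubber buffer on the rod's collar, 33 mm across, 4 mm thick, fixed to the rod, same origin and axes as the rod. It yields about 1 mm for 10 to 15 N
- rod_nose (a point): Centre of the rod's flat nose, 115 mm ahead of the rod's origin, edge bevelled 3 mm. The shank is 5 mm longer than the column: with the buffer on the mouth the nose stands 5 mm out of the outlet
- rod_grip (a point): Middle of the rod's handle, on the axis, 45 mm behind its origin
- rod_rest: Fixed aluminium rest, base 200 x 56 x 8 mm, with two white notched posts at x = +80 and -88 mm, 10 mm thick, 50 mm high at the most, notches 23 mm wide with flared tops. Origin on the worktop at the middle of the base, x along the rod as it lies (nose at +x)
- rest_cradle (a point): Where the rod's origin belongs when the rod lies in its rest: on the rest's middle line, 5 mm behind the rest's origin, 42 mm above the worktop. Axes as the rest's: x is the way the rod points
- catch_dish: Loose straight-sided open glass dish, 79 mm across, 40 mm high, standing under the outlet; origin at the centre of its underside, 82 mm along x from the clamp's origin
- beaker_50: Loose bystander: 50 ml beaker, 46 mm across, 61 mm high; origin at the centre of its underside
- weighing_bottle: Loose bystander: small weighing bottle with glass lid, 33 mm across, 55 mm high; origin at the centre of its underside
- erlenmeyer: Loose bystander: conical flask, 62 mm across, 101 mm high; origin at the centre of its underside
There are look-alikes about, which are no part of the job. Of the things shaped like the catch_dish, the glass one is meant.

How it is judged:
By the outcome, as a careful person would: the job done as asked, in the order asked, and still so for the second after the job is handed in, with the robot touching nothing.
It also fails if it takes over 51 s, if anything falls off the work surface, if the arm or the gripper's body presses on something with over 40 N, if the wrist force passes 120 N, or if a joint passes its speed limit or range.

## Working session

There is one attempt and no reset: what is moved stays moved. The work goes in short steps, Python scripts to look and compute and a tool call to move; the robot and the scene stay as the last step left them, time stands still between calls to the robot, and variables do not carry over. Pictures are saved under pics/ and viewed, at most 10 in all, crops included, and the job is handed in when it is done.

```bash
mkdir -p pics; python3 - <<'E'
from workcell import get_obs, imaging
import cv2,numpy as np
for n in("side","top"):
    p,d=imaging.camera(n); np.savez(f"{n}0.npz",p=p,d=d); cv2.imwrite(f"pics/{n}0.png",p[:,:,::-1])
    c=imaging.calibration(n); print(n,c["mtx"],c["R"],c["t"], -np.array(c["R"]).T@c["t"])
o=get_obs(); print({k:np.round(v,3) for k,v in o.items()})
E
```

```text
side [[552.30446456   0.         317.05922164]
 [  0.         552.30446456 228.09474215]
 [  0.           0.           1.        ]] [[ 0.99950826 -0.02950902  0.01060417]
 [-0.00182169 -0.39225578 -0.91985438]
 [ 0.03130355  0.91938274 -0.39211665]] [-0.60135707  0.06097403  1.26936751] [ 0.56143673 -1.16086261  0.56020426]
top [[491.22777589   0.         318.95214419]
 [  0.         491.22777589 243.4228205 ]
 [  0.           0.           1.        ]] [[ 0.01670883 -0.99981372 -0.00966176]
 [-0.98696189 -0.01494538 -0.16025877]
 [ 0.16008451  0.01221352 -0.98702775]] [-0.06892442  0.57528784  1.10051351] [ 0.39276364 -0.07375483  1.17776636]
{'clock': np.float64(0.1), 'joint_pos': array([1.166, 0.241, 0.004, 1.335, 0.   , 1.571]), 'joint_vel': array([-0.   , -0.   ,  0.003, -0.   , -0.001, -0.   ]), 'tau': array([ 0.0000e+00, -3.7314e+01,  2.5301e+01,  1.1000e-02,  0.0000e+00,
        0.0000e+00]), 'eef_pos': array([0.197, 0.459, 0.23 ]), 'tool_rot': array([ 0.201,  0.98 , -0.001, -0.   ]), 'ft_force': array([-0.825,  0.352, -0.534]), 'ft_torque': array([ 0.006, -0.008,  0.068]), 'grasp_force': np.float64(0.0), 'grip_width': np.float64(0.085)}
```

View pics/side0.png

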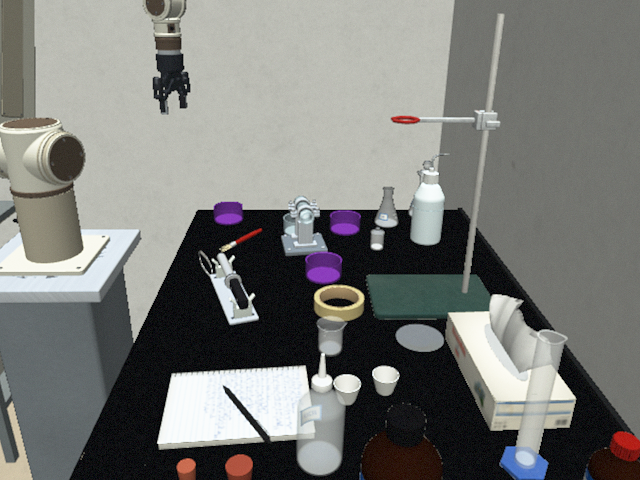

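View pics/top0.png

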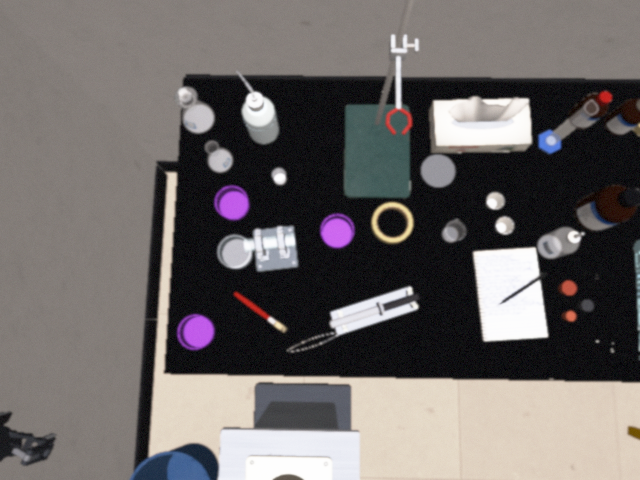

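Top view: the push rod lies in its rest at (375,310), black handle at right (400,303) and nose left. The clamp and column are at (275,247), with the glass dish under the outlet at (237,252).
Rod look-alikes: pen (520,288), brush (260,312) and chain (312,342). Dish look-alikes: purple dishes (232,203), (337,231) and (196,332). I choose the rod on the white-posted rest and the clear glass dish. A close crop will check this.

```bash
python3 - <<'E'
import cv2,numpy as np
t=np.load("top0.npz")["p"][:,:,::-1]; s=np.load("side0.npz")["p"][:,:,::-1]
a=cv2.resize(t[200:350,210:430],None,fx=3.6,fy=3.6,interpolation=cv2.INTER_CUBIC)  # 792x540
cv2.imwrite("pics/tc.png",a)
b=cv2.resize(s[185:330,190:350],None,fx=4.1,fy=4.1,interpolation=cv2.INTER_CUBIC)
cv2.imwrite("pics/sc.png",b)
E
```

```text
(no output)
```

View pics/tc.png

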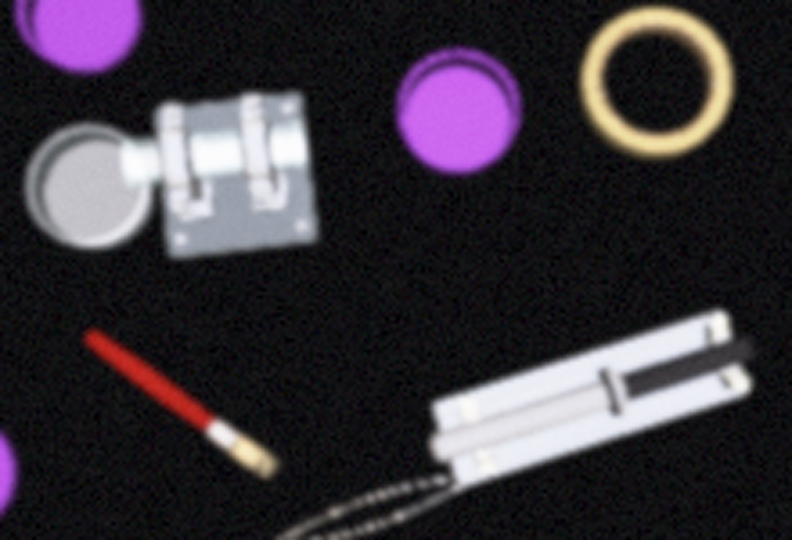

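View pics/sc.png

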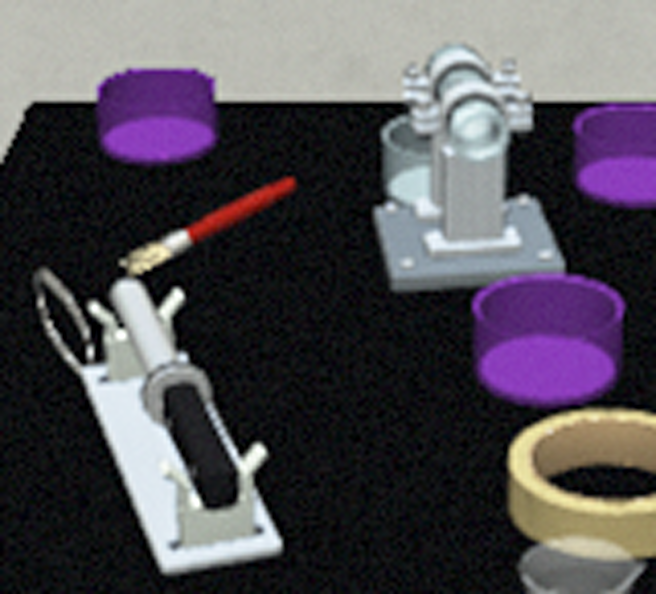

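The crops confirm the choice. The rod is on the white rest (nose at side crop (125,290)), the column mouth faces the camera at side crop (475,127), and the clear dish stands behind it. Now I'll measure.

```bash
cat > h.py <<'E'
import numpy as np,cv2
from workcell import imaging
C={n:imaging.calibration(n) for n in("side","top")}
def ray(n,px):
    c=C[n]; px=np.atleast_2d(px).astype(float)
    d=np.c_[px,np.ones(len(px))]@np.linalg.inv(c["mtx"]).T@np.array(c["R"])
    return -np.array(c["R"]).T@c["t"], d/np.linalg.norm(d,axis=1)[:,None]
def plane(n,px,z):
    o,d=ray(n,px); return o+d*((z-o[2])/d[:,2])[:,None]
def tri(ps,pt):
    (o1,d1),(o2,d2)=ray("side",ps),ray("top",pt); d1,d2=d1[0],d2[0]
    s=np.linalg.lstsq(np.c_[d1,-d2],o2-o1,rcond=None)[0]
    a,b=o1+s[0]*d1,o2+s[1]*d2; return (a+b)/2,np.linalg.norm(a-b)
def proj(n,X):
    c=C[n]; q=(np.atleast_2d(X)@np.array(c["R"]).T+c["t"])@c["mtx"].T; return q[:,:2]/q[:,2:]
def depthpts(n,d):
    v,u=np.mgrid[:480,:640]; c=C[n]
    q=np.stack([u,v,np.ones_like(u)],-1)@np.linalg.inv(c["mtx"]).T*d[...,None]
    return (q-c["t"])@np.array(c["R"])
E
python3 - <<'E'
from h import *
np.set_printoptions(precision=4,suppress=True)
t=np.load("top0.npz"); s=np.load("side0.npz")
def rect(n,im,roi,z,lo,k):
    x0,x1,y0,y1=roi; m=np.zeros((480,640),np.uint8); g=im.min(2)
    m[y0:y1,x0:x1]=(g[y0:y1,x0:x1]>lo)*255
    m=cv2.morphologyEx(m,cv2.MORPH_CLOSE,np.ones((9,9))); m=cv2.morphologyEx(m,cv2.MORPH_OPEN,np.ones((k,k)))
    c=max(cv2.findContours(m,0,2)[0],key=cv2.contourArea)[:,0]
    w=plane(n,c,z)[:,:2].astype(np.float32); r=cv2.minAreaRect(w); return r,cv2.boxPoints(r)
for lo in(60,90):
  print("rest",rect("top",t["p"],(325,425,280,340),.008,lo,13))
  print("clamp",rect("top",t["p"],(254,302,222,275),.014,lo,13))
# triangulated points from crops (top crop/3.6+(210,200), side crop/4.1+(190,185))
T=lambda x,y:np.array([x/3.6+210,y/3.6+200]); S=lambda x,y:np.array([x/4.1+190,y/4.1+185])
for nm,a,b in[("nose top-centre",S(128,283),T(437,446)),("collar",S(178,395),T(610,390)),("handle rear",S(222,490),T(750,347)),("mouth",S(475,127),T(305,147)),("outlet",S(455,62),T(123,163))]:
    print(nm,tri(a,b))
for n,f in(("top",t),("side",s)):
    P=depthpts(n,f["d"]); print(n,(f["d"]>0).mean())
    if n=="top":
        for c in [T(690,365),T(530,407),T(600,440),T(220,152),T(200,240),T(650,370),T(288,145)]:
            u,v=np.round(c).astype(int); print(c,P[v,u])
E
```

```text
rest (((0.42293280363082886, -0.18424776196479797), (0.06266265362501144, 0.22208920121192932), 18.775964736938477), array([[ 0.3575, -0.0892],
       [ 0.429 , -0.2995],
       [ 0.4883, -0.2793],
       [ 0.4169, -0.069 ]], dtype=float32))
clamp (((0.5702857971191406, 0.045952752232551575), (0.10769188404083252, 0.1031523048877716), 6.50824499130249), array([[ 0.5109,  0.0911],
       [ 0.5226, -0.0114],
       [ 0.6296,  0.0008],
       [ 0.6179,  0.1033]], dtype=float32))
rest (((0.42307281494140625, -0.18498417735099792), (0.06038656458258629, 0.21760326623916626), 18.65772247314453), array([[ 0.3597, -0.0916],
       [ 0.4293, -0.2977],
       [ 0.4865, -0.2784],
       [ 0.4169, -0.0722]], dtype=float32))
clamp (((0.5701271891593933, 0.04637235030531883), (0.10372872650623322, 0.10040943324565887), 5.737052917480469), array([[ 0.5135,  0.0911],
       [ 0.5235, -0.0088],
       [ 0.6268,  0.0016],
       [ 0.6167,  0.1015]], dtype=float32))
nose top-centre (array([ 0.3925, -0.091 ,  0.044 ]), np.float64(0.0020415139825364745))
collar (array([ 0.4299, -0.2011,  0.0375]), np.float64(0.0025849162635285666))
handle rear (array([ 0.4589, -0.2906,  0.0385]), np.float64(0.003038548637230262))
mouth (array([ 0.5741, -0.0061,  0.0972]), np.float64(0.002151248774821627))
outlet (array([0.5632, 0.1071, 0.0935]), np.float64(0.0026553771805579414))
top 0.99603515625
[401.6667 301.3889] [ 0.4453 -0.2501  0.0575]
[357.2222 313.0556] [ 0.4168 -0.1488  0.0524]
[376.6667 322.2222] [ 0.3976 -0.1999 -0.0031]
[271.1111 242.2222] [0.5674 0.0452 0.1107]
[265.5556 266.6667] [0.523  0.0663 0.0111]
[390.5556 302.7778] [ 0.4407 -0.2263  0.0495]
[290.     240.2778] [0.5727 0.0035 0.1098]
side 0.995947265625
```

```bash
python3 - <<'E'
from h import *
np.set_printoptions(precision=4,suppress=True)
t=np.load("top0.npz"); P=depthpts("top",t["d"])
def sel(roi,zlo,zhi):
    x0,x1,y0,y1=roi;Q=P[y0:y1,x0:x1].reshape(-1,3);return Q[(Q[:,2]>zlo)&(Q[:,2]<zhi)]
th=np.deg2rad(18.6); ex=np.array([-np.sin(th),np.cos(th)]); ey=np.array([-ex[1],ex[0]])
Q=sel((325,430,280,340),.03,.075); c=np.array([.43,-.2]); a=(Q[:,:2]-c)@ex; b=(Q[:,:2]-c)@ey
for lo in np.arange(-.12,.13,.01):
    m=(a>=lo)&(a<lo+.01)
    if m.sum(): print(f"{lo:.2f} n{m.sum()} b {b[m].min():.4f} {b[m].max():.4f} med {np.median(b[m]):.4f} z {np.median(Q[m,2]):.4f} max {Q[m,2].max():.4f}")
print("a range",a.min(),a.max())
Q=sel((235,305,222,275),.095,.14); 
print("column"); 
for y in np.arange(-.02,.125,.01):
    m=(Q[:,1]>=y)&(Q[:,1]<y+.01)
    if m.sum(): print(f"{y:.2f} n{m.sum()} x {Q[m,0].min():.4f} {Q[m,0].max():.4f} med {np.median(Q[m,0]):.4f} z {np.median(Q[m,2]):.4f} max {Q[m,2].max():.4f}")
print(Q[:,1].min(),Q[:,1].max())
E
```

```text
-0.10 n6 b -0.0031 0.0062 med 0.0008 z 0.0519 max 0.0534
-0.09 n42 b -0.0209 0.0247 med 0.0005 z 0.0511 max 0.0565
-0.08 n81 b -0.0222 0.0248 med 0.0027 z 0.0500 max 0.0579
-0.07 n34 b -0.0071 0.0099 med 0.0018 z 0.0523 max 0.0567
-0.06 n35 b -0.0070 0.0101 med 0.0015 z 0.0519 max 0.0575
-0.05 n35 b -0.0070 0.0102 med 0.0016 z 0.0515 max 0.0566
-0.04 n34 b -0.0068 0.0102 med 0.0017 z 0.0516 max 0.0554
-0.03 n35 b -0.0075 0.0104 med 0.0011 z 0.0515 max 0.0552
-0.02 n37 b -0.0074 0.0104 med 0.0012 z 0.0525 max 0.0574
-0.01 n39 b -0.0129 0.0155 med 0.0020 z 0.0516 max 0.0598
-0.00 n57 b -0.0143 0.0169 med 0.0013 z 0.0521 max 0.0597
0.01 n34 b -0.0071 0.0101 med 0.0018 z 0.0475 max 0.0546
0.02 n34 b -0.0070 0.0101 med 0.0012 z 0.0485 max 0.0526
0.03 n36 b -0.0069 0.0103 med 0.0020 z 0.0481 max 0.0520
0.04 n33 b -0.0067 0.0104 med 0.0018 z 0.0483 max 0.0524
0.05 n35 b -0.0067 0.0105 med 0.0019 z 0.0481 max 0.0544
0.06 n34 b -0.0066 0.0106 med 0.0023 z 0.0478 max 0.0529
0.07 n34 b -0.0071 0.0107 med 0.0021 z 0.0478 max 0.0531
0.08 n61 b -0.0220 0.0255 med 0.0015 z 0.0478 max 0.0554
0.09 n7
[... 236 characters left out ...]
92 0.5897 med 0.5684 z 0.1075 max 0.1141
0.00 n54 x 0.5607 0.5898 med 0.5727 z 0.1065 max 0.1133
0.01 n81 x 0.5400 0.5884 med 0.5684 z 0.1067 max 0.1179
0.02 n122 x 0.5384 0.6035 med 0.5683 z 0.1089 max 0.1178
0.03 n72 x 0.5557 0.6035 med 0.5728 z 0.1065 max 0.1173
0.04 n60 x 0.5549 0.5829 med 0.5673 z 0.1066 max 0.1116
0.05 n57 x 0.5530 0.5830 med 0.5655 z 0.1066 max 0.1129
0.06 n89 x 0.5327 0.5803 med 0.5592 z 0.1070 max 0.1174
0.07 n120 x 0.5326 0.5976 med 0.5641 z 0.1094 max 0.1176
0.08 n72 x 0.5488 0.5964 med 0.5651 z 0.1070 max 0.1146
0.09 n58 x 0.5481 0.5750 med 0.5599 z 0.1062 max 0.1133
0.10 n39 x 0.5454 0.5779 med 0.5614 z 0.1074 max 0.1148
-0.003331888814502698 0.10757390588550034
```

```bash
python3 - <<'E'
from h import *
np.set_printoptions(precision=4,suppress=True)
t=np.load("top0.npz"); s=np.load("side0.npz")
def mid(n,d,roi,zlo,zhi,zax,wmax):
    P=depthpts(n,d); x0,x1,y0,y1=roi; r=[]
    for u in range(x0,x1):
        v=np.where((P[y0:y1,u,2]>zlo)&(P[y0:y1,u,2]<zhi))[0]
        if len(v)>4: r.append((u,y0+(v.min()+v.max())/2,v.max()-v.min()))
    r=np.array(r); return r
def fit(w):
    vx,vy,x,y=cv2.fitLine(w[:,:2].astype(np.float32),cv2.DIST_HUBER,0,.001,.001).ravel()
    if vy<0: vx,vy=-vx,-vy
    return np.rad2deg(np.arctan2(-vx,vy)),(x,y),np.abs((w[:,:2]-[x,y])@[vy,-vx]).mean()
r=mid("top",t["d"],(235,305,222,275),.085,.14,.095,0); print(r[:,2])
for ok in (r[:,2]<17, r[:,2]>20): print("col",fit(plane("top",r[ok][:,:2],.095)))
r=mid("top",t["d"],(325,430,280,340),.035,.075,.042,0); print(r[:,2])
ok=(r[:,2]<12); print("rod",fit(plane("top",r[ok][:,:2],.042)))
# heights: side view points near column & rod tops
P=depthpts("side",s["d"])
for nm,roi in(("col",(285,325,190,225)),("rod",(205,255,250,315))):
    x0,x1,y0,y1=roi;Q=P[y0:y1,x0:x1].reshape(-1,3)
    if nm=="col":
        for y in np.arange(-.02,.12,.01):
            m=(abs(Q[:,1]-y)<.005)&(abs(Q[:,0]-(.5752-.118*(y-0)))<.005)&(Q[:,2]>.05);  print(round(y,3),m.sum(),Q[m,2].max() if m.any() else 0, np.median(Q[m,2]) if m.any() else 0)
    else:
        for a in np.arange(-.09,.12,.02):
            c=np.array([.4269,-.1963])+a*np.array([-.319,.948]); m=(np.hypot(*(Q[:,:2]-c).T)<.006); print(round(a,3),m.sum(),np.sort(Q[m,2])[-3:])
E
```

```text
[11. 14. 14. 13. 12. 12. 12. 12. 13. 13. 21. 21. 23. 29. 30. 30. 26. 21.
 21. 13. 12. 12. 12. 12. 12. 13. 13. 13. 12. 12. 12. 12. 13. 21. 22. 26.
 29. 29. 27. 22. 21. 14. 13. 13. 13. 12. 12. 13. 14. 10.]
col (np.float32(7.763846), (np.float32(0.56932104), np.float32(0.045326646)), np.float64(0.000672902412884745))
col (np.float32(6.3718605), (np.float32(0.5687681), np.float32(0.044647843)), np.float64(0.005372943774080672))
[ 4.  7.  7.  7.  8.  7.  7. 15. 14. 14. 15. 14. 11. 15. 15. 14. 15. 15.
  7.  7.  8.  7.  7.  8.  7.  7.  8.  7.  7.  8.  7.  7.  8.  7.  7.  8.
  7.  7.  8.  7.  7.  8.  7.  7.  8.  7. 11. 11. 10. 12. 11. 11. 10.  8.
  8.  7.  8.  8.  7.  8.  8.  7.  7.  8.  7.  7.  8.  7.  7.  8.  7.  7.
  8.  7.  7.  8.  7. 14. 15. 14. 14. 14. 12. 14. 15. 14. 14. 13.  4.]
rod (np.float32(18.70307), (np.float32(0.4259482), np.float32(-0.1932202)), np.float64(0.0007221344018265632))
-0.02 0 0 0
-0.01 9 0.10904700795253673 0.10181421387672619
0.0 21 0.10650400916143023 0.10148476710523872
0.01 12 0.11146447887253806 0.10653456789869709
0.02 14 0.11247833446903416 0.10831843889049432
0.03 13 0.1117668443730561 0.08133386729807304
0.04 3 0.10565346869855044 0.10494663091399684
0.05 6 0.10598902340669007 0.10507437736015018
0.06 10 0.11215281000493307 0.10582791368960352
0.07 15 0.11217275200276411 0.10941169789025464
0.08 1 0.10938571810375065 0.10938571810375065
0.09 3 0.10679177306093371 0.1063328584031858
0.1 5 0.10604413453697764 0.10569915370533244
0.11 1 0.10466752121663853 0.10466752121663853
-0.09 48 [0.0513 0.0515 0.052 ]
-0.07 15 [0.0514 0.052  0.0535]
-0.05 16 [0.0515 0.0516 0.0524]
-0.03 18 [0.0515 0.0516 0.0521]
-0.01 36 [0.0547 0.0547 0.0556]
0.01 17 [0.0473 0.0478 0.0487]
0.03 15 [0.0474 0.0479 0.0481]
0.05 12 [0.0481 0.0483 0.0496]
0.07 18 [0.0477 0.0484 0.0489]
0.09 10 [0.0475 0.0475 0.0476]
0.11 5 [0.0466 0.0466 0.0478]
```

```bash
cat > go.py <<'E'
import sys,numpy as np
from scipy.spatial.transform import Rotation as R
from workcell import get_obs
def delta(p,yaw):
    "tool-frame rotvec+shift to TCP p, closing axis (tool y) at yaw deg (mod 180), tool down"
    o=get_obs(); A=R.from_quat(o["tool_rot"]); best=None
    for k in(0,180):
        y=np.deg2rad(yaw+k); Y=np.array([np.cos(y),np.sin(y),0]); Z=np.array([0,0,-1.]); B=R.from_matrix(np.c_[np.cross(Y,Z),Y,Z])
        r=(A.inv()*B).as_rotvec()
        if best is None or np.linalg.norm(r)<np.linalg.norm(best): best=r
    d=A.inv().apply(np.array(p)-o["eef_pos"])
    print("rot",best.round(4),"shift",d.round(4),"j",o["joint_pos"].round(2),"F",o["ft_force"].round(1),"t",o["clock"])
if __name__=="__main__": v=list(map(float,sys.argv[1:])); delta(v[:3],v[3])
E
python3 go.py .4436 -.2456 .12 18.7
```

```text
rot [-1.800e-03  8.000e-04  8.397e-01] shift [-0.5045 -0.5503  0.1115] j [1.17 0.24 0.   1.34 0.   1.57] F [-0.8  0.4 -0.5] t 0.1
```

The rows are not in the units I measure in: shifts go in shares of 0.6 m and turns go in shares of pi rad. I convert before sending: -0.55 m / 0.6 = -0.9167, -0.5045 m / 0.6 = -0.8408, 0.84 rad / 3.1416 = 0.2674.

>>> {"fn": "jog_arm", "kwargs": {"motion": [[[0, 0, 0.2674], [-0.8408, -0.9167, 0.1833], 0.085], [[0, 0, 0.2674], [-0.8408, -0.9167, 0.1833], 0.085], [[0, 0, 0.2674], [-0.8408, -0.9167, 0.1833], 0.085], [[0, 0, 0.2674], [-0.8408, -0.9167, 0.1833], 0.085], [[0, 0, 0.2674], [-0.8408, -0.9167, 0.1833], 0.085], [[0, 0, 0.2674], [-0.8408, -0.9167, 0.1833], 0.085], [[0, 0, 0.2674], [-0.8408, -0.9167, 0.1833], 0.085], [[0, 0, 0.2674], [-0.8408, -0.9167, 0.1833], 0.085], [[0, 0, 0.2674], [-0.8408, -0.9167, 0.1833], 0.085], [[0, 0, 0.2674], [-0.8408, -0.9167, 0.1833], 0.085]]}}

```text
clock: 1.35
eef_pos: [0.4018, -0.126, 0.1398]
tool_rot: [0.583, 0.812, 0.0, 0.0]
ft_force: [0.8, 0.3, -0.3]
grip_width: 0.0845
grasp_force: 0.0
```

```bash
python3 go.py .4436 -.2456 .075 18.7
```

```text
rot [ 0.0004 -0.0002 -0.0009] shift [-0.1267  0.0013  0.0648] j [-0.3   0.15 -0.36  1.06  0.    0.94] F [ 0.8  0.3 -0.3] t 1.35
```

To row units: -0.125 m / 0.6 = -0.2083, -0.0625 m / 0.6 = -0.1042.

>>> {"fn": "jog_arm", "kwargs": {"motion": [[[0, 0, 0], [-0.1042, 0.0017, 0.05], 0.085], [[0, 0, 0], [-0.2083, 0.0017, 0.1], 0.085], [[0, 0, 0], [-0.2083, 0.0017, 0.1], 0.085], [[0, 0, 0], [-0.2083, 0.0017, 0.1], 0.085]]}}

```text
clock: 1.85
eef_pos: [0.4418, -0.2418, 0.0792]
tool_rot: [0.584, 0.812, 0.0, -0.001]
ft_force: [-0.2, 0.5, 0.2]
grip_width: 0.0853
grasp_force: 0.0
```

```bash
python3 go.py .4436 -.2456 .023 18.7
python3 - <<'E'
from h import *
p,d=imaging.camera("side"); q,e=imaging.camera("top")
a=cv2.resize(p[230:340,180:300],None,fx=3.3,fy=3.3); b=cv2.resize(q[250:360,330:450],None,fx=3.3,fy=3.3)
cv2.imwrite("pics/g1.png",np.hstack([a,b])[:,:,::-1])
E
```

```text
rot [-0.0016 -0.0023 -0.0017] shift [-0.0043  0.0006  0.0562] j [-0.5   0.37 -0.24  0.97  0.    0.75] F [-0.2  0.5  0.2] t 1.85
```

View pics/g1.png

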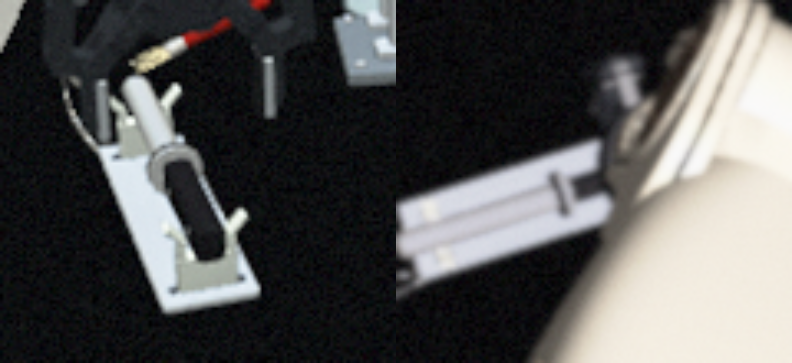

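The fingers straddle the handle: tips at crop (100,130) and (270,110), handle at (190,190). I'll descend and close.

To row units: 0.056 m / 0.6 = 0.0933, 0.03 m / 0.6 = 0.05.

>>> {"fn": "jog_arm", "kwargs": {"motion": [[[0, 0, 0], [-0.0067, 0.001, 0.05], 0.085], [[0, 0, 0], [-0.0067, 0.001, 0.0933], 0.085], [[0, 0, 0], [-0.0067, 0.001, 0.0933], 0.085], [[0, 0, 0], [-0.0067, 0.001, 0.0933], 0.05], [[0, 0, 0], [-0.0067, 0.001, 0.0933], 0.0], [[0, 0, 0], [-0.0067, 0.001, 0.0933], 0.0], [[0, 0, 0], [-0.0067, 0.001, 0.0933], 0.0], [[0, 0, 0], [-0.0067, 0.001, 0.0933], 0.0]]}}

```text
clock: 2.95
eef_pos: [0.445, -0.2458, 0.0249]
tool_rot: [0.583, 0.812, 0.0, 0.001]
ft_force: [-0.4, -0.1, 6.3]
grip_width: 0.0171
grasp_force: 59.0
```

```bash
python3 go.py .4436 -.2456 .023 18.7
```

```text
rot [ 0.001   0.0009 -0.0005] shift [ 0.0006 -0.0012  0.0019] j [-0.5   0.44 -0.29  0.84  0.    0.74] F [-0.4 -0.1  6.3] t 2.95
```

To row units: 0.161 m / 0.6 = 0.2683, -0.105 m / 0.6 = -0.175, 0.14 rad / 3.1416 = 0.0446.

>>> {"fn": "jog_arm", "kwargs": {"motion": [[[0, 0, 0], [0, 0, -0.0333], 0], [[0, 0, 0], [0, 0, -0.1], 0], [[0, 0, 0], [0, 0, -0.175], 0], [[0, 0, 0.0223], [-0.0033, 0.0833, -0.175], 0], [[0, 0, 0.0446], [-0.0067, 0.1667, -0.175], 0], [[0, 0, 0.0637], [-0.01, 0.2683, -0.175], 0], [[0, 0, 0.0637], [-0.01, 0.2683, -0.175], 0], [[0, 0, 0.0637], [-0.01, 0.2683, -0.175], 0], [[0, 0, 0.0637], [-0.01, 0.2683, -0.175], 0]]}}

```text
clock: 4.08
eef_pos: [0.5975, -0.2001, 0.1291]
tool_rot: [0.662, 0.75, -0.0, -0.001]
ft_force: [1.0, -0.0, -1.4]
grip_width: 0.0175
grasp_force: 59.0
```

```bash
python3 go.py .6003 -.2001 .076 7.2
python3 - <<'E'
from h import *
for n in("side","top"):
    p,d=imaging.camera(n); np.savez(n+"1.npz",p=p,d=d)
    if n=="side": a=cv2.resize(p[150:300,220:400],None,fx=2.2,fy=2.2)
    else: b=cv2.resize(p[180:330,230:410],None,fx=2.2,fy=2.2)
cv2.imwrite("pics/h1.png",np.hstack([a,b])[:,:,::-1])
E
```

```text
rot [-0.0013 -0.0004 -0.0007] shift [-0.0003  0.0029  0.0531] j [-0.32  0.56  0.21  1.22 -0.    1.12] F [ 1.  -0.  -1.4] t 4.075
```

View pics/h1.png

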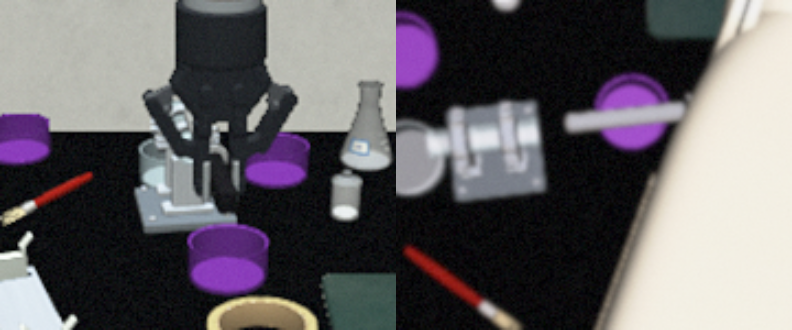

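The side crop shows the rod held level in the fingers. The top crop shows the nose at (568,122), pointing at the mouth at (540,135). I'll measure rod and column the same way, lowering to insertion height first.

To row units: 0.053 m / 0.6 = 0.0883, 0.03 m / 0.6 = 0.05.

>>> {"fn": "jog_arm", "kwargs": {"motion": [[[0, 0, 0], [0, 0.0048, 0.05], 0], [[0, 0, 0], [0, 0.0048, 0.0883], 0], [[0, 0, 0], [0, 0.0048, 0.0883], 0], [[0, 0, 0], [0, 0.0048, 0.0883], 0]]}}

```text
clock: 4.68
eef_pos: [0.6021, -0.1998, 0.0775]
tool_rot: [0.661, 0.75, 0.0, 0.001]
ft_force: [0.5, 0.7, -1.6]
grip_width: 0.0169
grasp_force: 59.0
```

```bash
cat > m.py <<'E'
from h import *
np.set_printoptions(precision=4,suppress=True)
def meas(tag):
    p,d=imaging.camera("top"); np.savez(f"top{tag}.npz",p=p,d=d); P=depthpts("top",d)
    def f(u0,u1,v0,v1,zlo,zhi,wlo,wmax,zax):
        r=[]
        for u in range(u0,u1):
            v=np.where((P[v0:v1,u,2]>zlo)&(P[v0:v1,u,2]<zhi))[0]
            if len(v) and wlo<=np.ptp(v)<=wmax:
                vv=v0+v; r.append((u,(vv.min()+vv.max())/2,np.sort(P[vv,u,2])[-3:].mean()))
        r=np.array(r); w=plane("top",r[:,:2],zax)
        k=np.polyfit(w[:,1],w[:,0],1); return k,w[:,1].min(),w[:,1].max(),np.polyfit(w[:,1],r[:,2],1)@[w[:,1].mean(),1], np.polyfit(w[:,1],r[:,2],1)[0],len(r)
    kc,y0,y1,zc,sc,n=f(235,303,222,275,.085,.14,8,17,.095); print("col ang",np.rad2deg(np.arctan(-kc[0])),"y",y0,y1,"top z",zc,sc,n)
    kr,a0,a1,zr,sr,n=f(304,345,215,275,.085,.14,4,12,.095); print("rod ang",np.rad2deg(np.arctan(-kr[0])),"y",a0,a1,"top z",zr,sr,n)
    for y in(-.05,0,.05,.1): print("dx rod-col at y",y,np.polyval(kr,y)-np.polyval(kc,y))
if __name__=="__main__":
    import sys; meas(sys.argv[1])
E
python3 m.py 2; python3 go.py .6003 -.2001 .076 7.2
```

```text
col ang 7.163424104935863 y -0.002293734807970363 0.10725649579804764 top z 0.10985193871647783 0.0052659279575492145 33
rod ang 6.89912103984821 y -0.11608833830165144 -0.035645534562517046 top z 0.10289356053123712 -0.005505792202102214 37
dx rod-col at y -0.05 0.000926810533686595
dx rod-col at y 0 0.0011609676163786276
dx rod-col at y 0.05 0.00139512469907066
dx rod-col at y 0.1 0.0016292817817626926
rot [ 0.0024  0.0012 -0.0002] shift [ 0.0001 -0.0022  0.0019] j [-0.32  0.6   0.15  1.11 -0.    1.12] F [ 0.3 -0.1 -1.2] t 4.725
```

To row units: 0.022 m / 0.6 = 0.0367, -0.0012 m / 0.6 = -0.002, -0.004 rad / 3.1416 = -0.0013.

>>> {"fn": "jog_arm", "kwargs": {"motion": [[[0, 0, -0.0013], [0, -0.002, -0.0008], 0], [[0, 0, -0.0013], [0.02, -0.002, -0.0008], 0], [[0, 0, -0.0013], [0.0367, -0.002, -0.0008], 0], [[0, 0, -0.0013], [0.0367, -0.002, -0.0008], 0], [[0, 0, -0.0013], [0.0367, -0.002, -0.0008], 0]]}}

```text
clock: 5.35
eef_pos: [0.5979, -0.1774, 0.0767]
tool_rot: [0.659, 0.752, -0.0, 0.0]
ft_force: [-0.7, 0.2, -1.1]
grip_width: 0.0169
grasp_force: 59.0
```

```bash
python3 m.py 3; python3 - <<'E'
from h import *
z=np.load("top3.npz"); P=depthpts("top",z["d"]); q=P[215:275,295:345].reshape(-1,3)
# height of ridge lines, along rod and column
for n,a,b in(("rod",-.1,-.02),("col",.0,.015),("colmid",.04,.055)):
    Q=P[220:275,240:345].reshape(-1,3); m=(Q[:,1]>a)&(Q[:,1]<b)&(Q[:,2]>.08)&(abs(Q[:,0]-(.5755-.1257*(Q[:,1]+.004)))<.004); print(n,m.sum(),np.median(Q[m,2]))
E
```

```text
col ang 7.163424104935863 y -0.002293734807970363 0.10725649579804764 top z 0.11002878830700721 -0.0022649368886608814 33
rod ang 7.86635475892591 y -0.11160290888191127 -0.02676626597085633 top z 0.10210744321453048 -0.006739398142658112 39
dx rod-col at y -0.05 -0.001338549641420217
dx rod-col at y 0 -0.0019626554154525966
dx rod-col at y 0.05 -0.0025867611894849762
dx rod-col at y 0.1 -0.003210866963517245
rod 121 0.10118422539892524
col 26 0.10921004975259951
colmid 25 0.10825438139247043
```

```bash
python3 - <<'E'
from h import *
for tag in(2,3):
    z=np.load(f"top{tag}.npz"); P=depthpts("top",z["d"])
    def f(u0,u1,zlo,wlo,whi):
        r=[]
        for u in range(u0,u1):
            v=np.where((P[215:275,u,2]>zlo)&(P[215:275,u,2]<.14))[0]
            if len(v) and wlo<=np.ptp(v)<=whi: r.append((u,215+(v.min()+v.max())/2,np.ptp(v)))
        r=np.array(r);return r
    c=f(236,297,.085,11,14); k=f(303 if tag==3 else 308,330,.08,4,12); print(k[:,2])
    wc=plane("top",c[:,:2],.095); wr=plane("top",k[:,:2],.095); pc=np.polyfit(wc[:,1],wc[:,0],1)
    m=wc[:,1].mean(); print(tag,"col",pc,"rod",np.polyfit(wr[:,1],wr[:,0],1),"mean offs",(wr[:,0]-np.polyval(pc,wr[:,1])).mean())
    # colour: boundaries of rod by half-level of brightness
    g=z["p"].astype(float)[:,:,1]; print(np.round(g[225:250,315],0))
    # heights on ridge
    for n,a,b in(("rod",-.1,-.04),("c0",.0,.01),("c1",.038,.058),("c2",.085,.1)):
        Q=P[215:275,240:345].reshape(-1,3); w=(Q[:,1]>a)&(Q[:,1]<b)&(Q[:,2]>.08); print(n,np.percentile(Q[w,2],[70,85,95]).round(4))
E
```

```text
[6. 7. 7. 7. 7. 7. 7. 7. 7. 7. 7. 7. 7. 7. 7. 7. 7. 7. 7. 7. 7. 6.]
2 col [-0.13250199  0.57546396] rod [-0.11664271  0.57633736] mean offs -6.384600327808359e-05
[  6.   5.   3.  14.  13.   5.  20.  43. 106. 157. 186. 194. 195. 195.
 182. 152. 108.  55.  21.   6.   0.   5.  10.   3.  14.]
rod [0.1045 0.5911 1.1778]
c0 [0.1083 0.11   0.1112]
c1 [0.1077 0.109  0.1104]
c2 [0.1078 0.1087 0.1107]
[7. 7. 7. 7. 7. 6. 7. 7. 7. 7. 7. 7. 7. 7. 7. 7. 7. 7. 7. 7. 7. 7. 6. 7.
 7. 7. 7.]
3 col [-0.13250199  0.57546396] rod [-0.13953345  0.57296761] mean offs -0.0021198087544039763
[  8.   3.  24.  15.  16.  18.   5.  21.  52. 108. 162. 186. 196. 196.
 193. 181. 155. 105.  50.  23.  14.  18.  17.  14.  12.]
rod [0.595  0.6017 0.8642]
c0 [0.1088 0.11   0.1122]
c1 [0.1074 0.1093 0.1105]
c2 [0.1081 0.1089 0.1099]
```

To row units: 0.006 m / 0.6 = 0.01, 0.003 m / 0.6 = 0.005.

>>> {"fn": "jog_arm", "kwargs": {"motion": [[[0, 0, 0], [0, 0.0025, -0.0017], 0], [[0, 0, 0], [0.005, 0.0025, -0.0017], 0], [[0, 0, 0], [0.01, 0.0025, -0.0017], 0], [[0, 0, 0], [0.01, 0.0025, -0.0017], 0], [[0, 0, 0], [0.01, 0.0025, -0.0017], 0]]}}

```text
clock: 6.02
eef_pos: [0.5985, -0.1715, 0.0777]
tool_rot: [0.66, 0.752, -0.0, 0.0]
ft_force: [0.3, -0.8, -1.2]
grip_width: 0.0172
grasp_force: 59.0
```

```bash
python3 - <<'E'
from h import *
from workcell import get_obs
o=get_obs(); print(o["ft_force"].round(1),o["eef_pos"].round(4))
p,d=imaging.camera("top"); P=depthpts("top",d); r=[]
for u in range(302,330):
    v=np.where((P[215:275,u,2]>.08)&(P[215:275,u,2]<.14))[0]
    if 4<=np.ptp(v)<=12: r.append((u,215+(v.min()+v.max())/2))
w=plane("top",np.array(r),.095); k=np.polyfit(w[:,1],w[:,0],1); print(k,np.polyval(k,0)-.5755)
Q=P[225:250,305:330].reshape(-1,3); Q=Q[(Q[:,2]>.08)&(Q[:,2]<.14)]; print(np.percentile(Q[:,2],[50,70,85,95]))
cv2.imwrite("pics/n1.png",cv2.resize(p[215:265,270:340],None,fx=8,fy=8,interpolation=2)[:,:,::-1])
E
```

```text
[ 0.3 -0.8 -1.2] [ 0.5985 -0.1715  0.0777]
[-0.12817214  0.57525149] -0.00024850716277224905
[0.10069256 0.10240933 0.10343119 0.10484872]
```

View pics/n1.png

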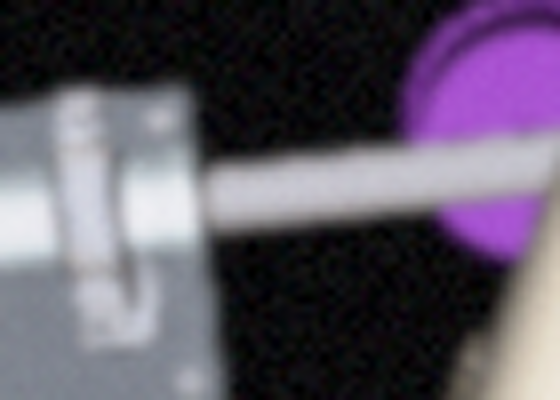

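The crop shows the nose at (207,200), about 2 mm short of the mouth at (195,212). The rod may sit slightly to the +x side, so I'll trim 0.6 mm and feel forward.

To row units: 0.006 m / 0.6 = 0.01, 0.004 m / 0.6 = 0.0067.

>>> {"fn": "jog_arm", "kwargs": {"motion": [[[0, 0, 0], [0, -0.001, 0], 0], [[0, 0, 0], [0.0033, -0.001, 0], 0], [[0, 0, 0], [0.0067, -0.001, 0], 0], [[0, 0, 0], [0.01, -0.001, 0], 0], [[0, 0, 0], [0.01, -0.001, 0], 0]]}}

```text
clock: 6.7
eef_pos: [0.5972, -0.1654, 0.0777]
tool_rot: [0.66, 0.752, 0.0, 0.0]
ft_force: [0.3, -0.5, -0.8]
grip_width: 0.0169
grasp_force: 59.0
```

>>> {"fn": "jog_arm", "kwargs": {"motion": [[[0, 0, 0], [0.0033, 0, 0], 0], [[0, 0, 0], [0.0067, 0, 0], 0], [[0, 0, 0], [0.0067, 0, 0], 0]]}}

```text
clock: 7.08
eef_pos: [0.5966, -0.1615, 0.0777]
tool_rot: [0.66, 0.752, -0.0, -0.0]
ft_force: [0.6, 0.4, -1.5]
grip_width: 0.0173
grasp_force: 59.0
```

To row units: 0.006 m / 0.6 = 0.01, 0.003 m / 0.6 = 0.005.

>>> {"fn": "jog_arm", "kwargs": {"motion": [[[0, 0, 0], [0.005, 0, 0], 0], [[0, 0, 0], [0.01, 0, 0], 0], [[0, 0, 0], [0.01, 0, 0], 0]]}}

```text
clock: 7.45
eef_pos: [0.5958, -0.1554, 0.0777]
tool_rot: [0.66, 0.752, -0.0, -0.0]
ft_force: [0.4, 0.4, -1.6]
grip_width: 0.017
grasp_force: 59.0
```

>>> {"fn": "jog_arm", "kwargs": {"motion": [[[0, 0, 0], [0.005, 0, 0], 0], [[0, 0, 0], [0.01, 0, 0], 0], [[0, 0, 0], [0.015, 0, 0], 0], [[0, 0, 0], [0.015, 0, 0], 0]]}}

```text
clock: 7.95
eef_pos: [0.5947, -0.1465, 0.0777]
tool_rot: [0.66, 0.752, -0.0, -0.0]
ft_force: [0.0, 0.3, -1.5]
grip_width: 0.0172
grasp_force: 59.0
```

```bash
python3 - <<'E'
from h import *
p,d=imaging.camera("top"); q,e=imaging.camera("side"); P=depthpts("top",d)
Q=P[215:275,288:300].reshape(-1,3);Q=Q[Q[:,2]>.09];print("near mouth max z",np.sort(Q[:,2])[-8:].round(4))
a=cv2.resize(p[215:265,260:330],None,fx=6,fy=6,interpolation=2);b=cv2.resize(q[180:240,270:340],None,fx=5,fy=5,interpolation=2)
cv2.imwrite("pics/n2.png",np.hstack([a,b])[:,:,::-1])
E
```

```text
near mouth max z [0.1122 0.1125 0.1125 0.1145 1.1778 1.1778 1.1778 1.1778]
```

View pics/n2.png

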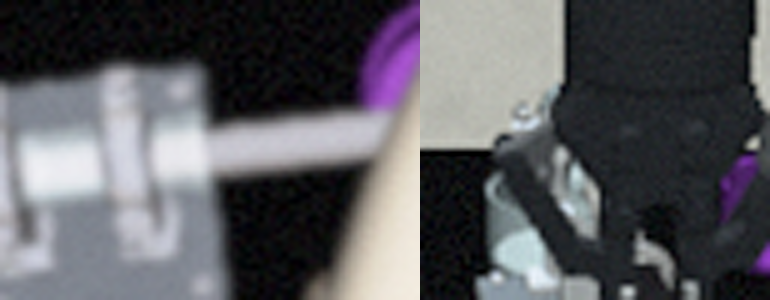

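The rod passes into the tube at (205,150) and no force shows. I'll push on, watching the force.

To row units: 0.012 m / 0.6 = 0.02, 0.003 m / 0.6 = 0.005.

>>> {"fn": "jog_arm", "kwargs": {"motion": [[[0, 0, 0], [0.005, 0, 0], 0], [[0, 0, 0], [0.01, 0, 0], 0], [[0, 0, 0], [0.015, 0, 0], 0], [[0, 0, 0], [0.02, 0, 0], 0]]}}

```text
clock: 8.55
eef_pos: [0.5932, -0.1346, 0.0777]
tool_rot: [0.66, 0.752, 0.0, 0.0]
ft_force: [0.2, 0.8, -0.8]
grip_width: 0.0174
grasp_force: 59.0
```

>>> {"fn": "jog_arm", "kwargs": {"motion": [[[0, 0, 0], [0.005, 0, 0], 0], [[0, 0, 0], [0.01, 0, 0], 0], [[0, 0, 0], [0.015, 0, 0], 0], [[0, 0, 0], [0.02, 0, 0], 0]]}}

```text
clock: 9.05
eef_pos: [0.5916, -0.1228, 0.0777]
tool_rot: [0.66, 0.752, -0.0, 0.0]
ft_force: [-0.3, -0.4, -1.6]
grip_width: 0.0171
grasp_force: 59.0
```

To row units: 0.006 m / 0.6 = 0.01, 0.004 m / 0.6 = 0.0067.

>>> {"fn": "jog_arm", "kwargs": {"motion": [[[0, 0, 0], [0.0033, 0, 0], 0], [[0, 0, 0], [0.0067, 0, 0], 0], [[0, 0, 0], [0.01, 0, 0], 0]]}}

```text
clock: 9.43
eef_pos: [0.5908, -0.1169, 0.0777]
tool_rot: [0.66, 0.752, 0.0, 0.0]
ft_force: [-0.4, -0.1, -1.7]
grip_width: 0.0169
grasp_force: 59.0
```

The rows are not in the units I measure in: shifts go in shares of 0.6 m and turns go in shares of pi rad. I convert before sending: 0.006 m / 0.6 = 0.01, 0.004 m / 0.6 = 0.0067.

>>> {"fn": "jog_arm", "kwargs": {"motion": [[[0, 0, 0], [0.0033, 0, 0], 0], [[0, 0, 0], [0.0067, 0, 0], 0], [[0, 0, 0], [0.01, 0, 0], 0]]}}

```text
clock: 9.8
eef_pos: [0.59, -0.1109, 0.0777]
tool_rot: [0.66, 0.752, -0.0, -0.0]
ft_force: [-0.5, -0.3, -1.0]
grip_width: 0.0173
grasp_force: 59.0
```

>>> {"fn": "jog_arm", "kwargs": {"motion": [[[0, 0, 0], [0.0033, 0, 0], 0], [[0, 0, 0], [0.0067, 0, 0], 0], [[0, 0, 0], [0.01, 0, 0], 0]]}}

```text
clock: 10.18
eef_pos: [0.5893, -0.105, 0.0777]
tool_rot: [0.66, 0.752, 0.0, 0.0]
ft_force: [0.2, 0.6, -1.3]
grip_width: 0.0172
grasp_force: 59.0
```

To row units: 0.006 m / 0.6 = 0.01, 0.004 m / 0.6 = 0.0067.

>>> {"fn": "jog_arm", "kwargs": {"motion": [[[0, 0, 0], [0.0033, 0, 0], 0], [[0, 0, 0], [0.0067, 0, 0], 0], [[0, 0, 0], [0.01, 0, 0], 0]]}}

```text
clock: 10.55
eef_pos: [0.5888, -0.1005, 0.0779]
tool_rot: [0.66, 0.751, -0.001, 0.001]
ft_force: [0.4, -7.4, -0.5]
grip_width: 0.017
grasp_force: 59.1
```

Plug contact at 7 N.

To row units: 0.0045 m / 0.6 = 0.0075, 0.003 m / 0.6 = 0.005.

>>> {"fn": "jog_arm", "kwargs": {"motion": [[[0, 0, 0], [0.0025, 0, 0], 0], [[0, 0, 0], [0.005, 0, 0], 0], [[0, 0, 0], [0.0075, 0, 0], 0]]}}

```text
clock: 10.92
eef_pos: [0.5888, -0.0995, 0.0786]
tool_rot: [0.661, 0.751, -0.003, 0.004]
ft_force: [0.1, -13.0, 0.5]
grip_width: 0.0173
grasp_force: 59.3
```

>>> {"fn": "jog_arm", "kwargs": {"motion": [[[0, 0, 0], [0.0025, 0, 0], 0], [[0, 0, 0], [0.005, 0, 0], 0], [[0, 0, 0], [0.0075, 0, 0], 0]]}}

```text
clock: 11.3
eef_pos: [0.5882, -0.0952, 0.0786]
tool_rot: [0.661, 0.75, -0.003, 0.004]
ft_force: [0.1, -13.4, -0.3]
grip_width: 0.017
grasp_force: 59.3
```

To row units: 0.008 m / 0.6 = 0.0133, 0.006 m / 0.6 = 0.01.

>>> {"fn": "jog_arm", "kwargs": {"motion": [[[0, 0, 0], [0.0033, 0, 0], 0], [[0, 0, 0], [0.0067, 0, 0], 0], [[0, 0, 0], [0.01, 0, 0], 0], [[0, 0, 0], [0.0133, 0, 0], 0]]}}

```text
clock: 11.8
eef_pos: [0.5872, -0.0873, 0.0786]
tool_rot: [0.661, 0.75, -0.003, 0.004]
ft_force: [0.7, -14.0, 0.3]
grip_width: 0.0171
grasp_force: 59.3
```

>>> {"fn": "jog_arm", "kwargs": {"motion": [[[0, 0, 0], [0.0033, 0, 0], 0], [[0, 0, 0], [0.0067, 0, 0], 0], [[0, 0, 0], [0.01, 0, 0], 0], [[0, 0, 0], [0.0133, 0, 0], 0]]}}

```text
clock: 12.3
eef_pos: [0.5861, -0.0793, 0.0786]
tool_rot: [0.661, 0.75, -0.003, 0.004]
ft_force: [1.0, -13.3, 0.1]
grip_width: 0.0171
grasp_force: 59.3
```

To row units: 0.008 m / 0.6 = 0.0133, 0.006 m / 0.6 = 0.01.

>>> {"fn": "jog_arm", "kwargs": {"motion": [[[0, 0, 0], [0.0033, 0, 0], 0], [[0, 0, 0], [0.0067, 0, 0], 0], [[0, 0, 0], [0.01, 0, 0], 0], [[0, 0, 0], [0.0133, 0, 0], 0]]}}

```text
clock: 12.8
eef_pos: [0.5849, -0.0712, 0.0785]
tool_rot: [0.661, 0.751, -0.003, 0.004]
ft_force: [-0.8, -13.1, 0.8]
grip_width: 0.0174
grasp_force: 59.3
```

```bash
python3 go.py .59 -.055 .0777 7.2
```

```text
rot [0.0008 0.0089 0.0013] shift [0.0154 0.0071 0.0007] j [-0.12  0.52  0.    1.05 -0.01  1.33] F [ -0.8 -13.1   0.8] t 12.8
```

To row units: 0.004 m / 0.6 = 0.0067, 0.003 m / 0.6 = 0.005.

>>> {"fn": "jog_arm", "kwargs": {"motion": [[[0, 0, 0], [0.0025, 0, 0], 0], [[0, 0, 0], [0.005, 0, 0], 0], [[0, 0, 0], [0.0067, 0, 0], 0]]}}

```text
clock: 13.18
eef_pos: [0.5844, -0.067, 0.0785]
tool_rot: [0.661, 0.751, -0.003, 0.003]
ft_force: [0.1, -12.3, 0.9]
grip_width: 0.0167
grasp_force: 59.3
```

>>> {"fn": "jog_arm", "kwargs": {"motion": [[[0, 0, 0], [0.0017, 0, 0], 0], [[0, 0, 0], [0.0033, 0, 0], 0], [[0, 0, 0], [0.005, 0, 0], 0]]}}

```text
clock: 13.55
eef_pos: [0.584, -0.0638, 0.0784]
tool_rot: [0.661, 0.751, -0.002, 0.003]
ft_force: [0.8, -11.0, -0.0]
grip_width: 0.0174
grasp_force: 59.3
```

To row units: 0.002 m / 0.6 = 0.0033, 0.001 m / 0.6 = 0.0017.

>>> {"fn": "jog_arm", "kwargs": {"motion": [[[0, 0, 0], [0.0017, 0, 0], 0], [[0, 0, 0], [0.0033, 0, 0], 0]]}}

```text
clock: 13.8
eef_pos: [0.5832, -0.0582, 0.0779]
tool_rot: [0.66, 0.751, 0.0, 0.0]
ft_force: [-0.2, 0.6, -1.8]
grip_width: 0.0173
grasp_force: 59.1
```

The plug let go. Now I'll bring the buffer to bear gently.

To row units: 0.001 m / 0.6 = 0.0017, 0.0005 m / 0.6 = 0.0008.

>>> {"fn": "jog_arm", "kwargs": {"motion": [[[0, 0, 0], [0.0008, 0, 0], 0], [[0, 0, 0], [0.0017, 0, 0], 0]]}}

```text
clock: 14.05
eef_pos: [0.5829, -0.0561, 0.0776]
tool_rot: [0.659, 0.752, 0.0, -0.0]
ft_force: [0.5, -0.1, -0.9]
grip_width: 0.0172
grasp_force: 59.1
```

>>> {"fn": "jog_arm", "kwargs": {"motion": [[[0, 0, 0], [0.0008, 0, 0], 0], [[0, 0, 0], [0.0017, 0, 0], 0]]}}

```text
clock: 14.3
eef_pos: [0.5828, -0.0553, 0.0776]
tool_rot: [0.66, 0.752, 0.0, -0.0]
ft_force: [-1.3, 0.0, -1.6]
grip_width: 0.0175
grasp_force: 59.1
```

To row units: 0.001 m / 0.6 = 0.0017, 0.0005 m / 0.6 = 0.0008.

>>> {"fn": "jog_arm", "kwargs": {"motion": [[[0, 0, 0], [0.0008, 0, 0], 0], [[0, 0, 0], [0.0017, 0, 0], 0]]}}

```text
clock: 14.55
eef_pos: [0.5827, -0.0548, 0.0777]
tool_rot: [0.66, 0.752, -0.0, 0.0]
ft_force: [-0.2, -1.7, -2.1]
grip_width: 0.0169
grasp_force: 59.1
```

To row units: 0.001 m / 0.6 = 0.0017, 0.0005 m / 0.6 = 0.0008.

>>> {"fn": "jog_arm", "kwargs": {"motion": [[[0, 0, 0], [0.0008, 0, 0], 0], [[0, 0, 0], [0.0017, 0, 0], 0], [[0, 0, 0], [0.0017, 0, 0], 0]]}}

```text
clock: 14.92
eef_pos: [0.5826, -0.0549, 0.0778]
tool_rot: [0.66, 0.751, -0.001, 0.001]
ft_force: [-0.6, -4.8, -2.0]
grip_width: 0.0168
grasp_force: 59.0
```

>>> {"fn": "jog_arm", "kwargs": {"motion": [[[0, 0, 0], [0.0008, 0, 0], 0], [[0, 0, 0], [0.0017, 0, 0], 0], [[0, 0, 0], [0.0017, 0, 0], 0]]}}

```text
clock: 15.3
eef_pos: [0.5827, -0.0548, 0.0779]
tool_rot: [0.66, 0.751, -0.001, 0.002]
ft_force: [0.5, -7.6, -2.2]
grip_width: 0.0168
grasp_force: 59.0
```

To row units: 0.001 m / 0.6 = 0.0017.

>>> {"fn": "jog_arm", "kwargs": {"motion": [[[0, 0, 0], [0.0017, 0, 0], 0], [[0, 0, 0], [0.0017, 0, 0], 0], [[0, 0, 0], [0.0017, 0, 0], 0]]}}

```text
clock: 15.68
eef_pos: [0.5826, -0.0549, 0.0779]
tool_rot: [0.661, 0.751, -0.002, 0.002]
ft_force: [0.5, -10.6, -1.4]
grip_width: 0.0169
grasp_force: 59.0
```

>>> {"fn": "jog_arm", "kwargs": {"motion": [[[0, 0, 0], [-0.0167, 0, 0], 0], [[0, 0, 0], [-0.05, 0, 0], 0], [[0, 0, 0], [-0.0833, 0, 0], 0], [[0, 0, 0], [-0.1167, 0, 0], 0], [[0, 0, 0], [-0.15, 0, 0], 0], [[0, 0, 0], [-0.1833, 0, 0], 0], [[0, 0, 0], [-0.2167, 0, 0], 0], [[0, 0, 0], [-0.25, 0, 0], 0], [[0, 0, 0], [-0.25, 0, 0], 0], [[0, 0, 0], [-0.25, 0, 0], 0]]}}

```text
clock: 16.92
eef_pos: [0.6015, -0.2001, 0.0775]
tool_rot: [0.66, 0.752, 0.0, -0.0]
ft_force: [0.1, 0.2, -0.7]
grip_width: 0.0167
grasp_force: 59.0
```

```bash
python3 - <<'E'
from h import *
p,d=imaging.camera("top"); q,e=imaging.camera("side")
a=cv2.resize(p[215:275,210:340],None,fx=3.2,fy=3.2,interpolation=2);b=cv2.resize(q[180:240,270:340],None,fx=5,fy=5,interpolation=2)[:192]
cv2.imwrite("pics/n3.png",np.hstack([a,cv2.resize(b,None,fx=1,fy=1)])[:,:,::-1])
E
```

```text
(no output)
```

View pics/n3.png

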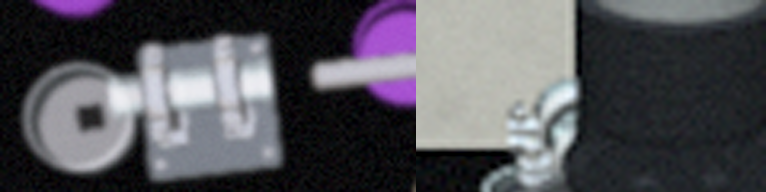

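The plug lies in the glass dish at (92,117), the dish has not moved, and the rod is clear. Now back to the rest.

To row units: -0.055 m / 0.6 = -0.0917, -0.03 m / 0.6 = -0.05.

>>> {"fn": "jog_arm", "kwargs": {"motion": [[[0, 0, 0], [0, 0, -0.05], 0], [[0, 0, 0], [0, 0, -0.0917], 0], [[0, 0, 0], [0, 0, -0.0917], 0]]}}

```text
clock: 17.4
eef_pos: [0.6035, -0.2001, 0.1353]
tool_rot: [0.659, 0.752, 0.001, 0.003]
ft_force: [1.0, -0.8, -2.7]
grip_width: 0.0173
grasp_force: 59.0
```

```bash
python3 go.py .445 -.2458 .131 18.6
```

```text
rot [ 0.0047  0.0028 -0.1934] shift [-0.0246 -0.1632  0.0036] j [-0.32  0.56  0.23  1.24  0.    1.12] F [ 1.  -0.8 -2.7] t 17.4
```

To row units: -0.162 m / 0.6 = -0.27, -0.15 m / 0.6 = -0.25, -0.193 rad / 3.1416 = -0.0614.

>>> {"fn": "jog_arm", "kwargs": {"motion": [[[0, 0, -0.0223], [-0.0133, -0.0833, 0], 0], [[0, 0, -0.0414], [-0.0267, -0.1667, 0], 0], [[0, 0, -0.0614], [-0.041, -0.25, 0], 0], [[0, 0, -0.0614], [-0.041, -0.27, 0], 0], [[0, 0, -0.0614], [-0.041, -0.27, 0], 0], [[0, 0, -0.0614], [-0.041, -0.27, 0], 0]]}}

```text
clock: 18.15
eef_pos: [0.4457, -0.2455, 0.1326]
tool_rot: [0.584, 0.812, 0.0, 0.001]
ft_force: [-0.8, -0.3, -1.9]
grip_width: 0.017
grasp_force: 59.2
```

```bash
python3 go.py .445 -.2458 .078 18.6
```

```text
rot [ 0.001   0.0005 -0.0007] shift [-0.     -0.0008  0.0546] j [-0.5   0.32 -0.15  1.1   0.    0.74] F [-0.8 -0.3 -1.9] t 18.15
```

>>> {"fn": "jog_arm", "kwargs": {"motion": [[[0, 0, 0], [0, -0.0013, 0.0667], 0], [[0, 0, 0], [0, -0.0013, 0.1267], 0], [[0, 0, 0], [0, -0.0013, 0.1267], 0], [[0, 0, 0], [0, -0.0013, 0.1267], 0]]}}

```text
clock: 18.65
eef_pos: [0.445, -0.2461, 0.0575]
tool_rot: [0.584, 0.812, 0.0, 0.001]
ft_force: [-0.0, -0.5, -0.5]
grip_width: 0.017
grasp_force: 59.2
```

```bash
cat > r.py <<'E'
from h import *
def rod(zax,zlo,d):
    P=depthpts("top",d); r=[]
    for u in range(325,378):
        v=np.where((P[285:345,u,2]>zlo)&(P[285:345,u,2]<zax+.03))[0]
        if len(v)>3 and np.ptp(v)<11: r.append((u,285+(v.min()+v.max())/2))
    w=plane("top",np.array(r),zax); k=np.polyfit(w[:,1],w[:,0],1)
    Q=P[290:335,325:378].reshape(-1,3);Q=Q[(Q[:,2]>zlo)&(Q[:,2]<zax+.03)]
    return "ang",np.rad2deg(np.arctan(-k[0])),"x at -.1,-.19",np.polyval(k,[-.1,-.19]),"nose y",w[:,1].max(),"z",np.percentile(Q[:,2],[50,85]),len(r)
if __name__=="__main__":
    import sys; p,d=imaging.camera("top"); np.savez("top9.npz",p=p,d=d); print(rod(.042,.035,np.load("top0.npz")["d"]));print(rod(float(sys.argv[1]),float(sys.argv[1])-.009,d))
E
python3 r.py .071; python3 go.py .445 -.2458 .0249 18.6
```

```text
('ang', np.float64(18.361489343859965), 'x at -.1,-.19', array([0.39480609, 0.42467794]), 'nose y', np.float64(-0.08798396498145687), 'z', array([0.04798344, 0.05070294]), 35)
('ang', np.float64(18.513460780891407), 'x at -.1,-.19', array([0.39564474, 0.42578183]), 'nose y', np.float64(-0.08759186779005887), 'z', array([0.08061441, 0.08321523]), 47)
rot [ 0.0021  0.0021 -0.0009] shift [ 0.0008 -0.0002  0.0332] j [-0.51  0.4  -0.25  0.91  0.    0.74] F [-0.6  0.6 -0.4] t 18.7
```

Aligned within 1 mm. Lowering.

To row units: 0.031 m / 0.6 = 0.0517, 0.02 m / 0.6 = 0.0333.

>>> {"fn": "jog_arm", "kwargs": {"motion": [[[0, 0, 0], [0, -0.0015, 0.0167], 0], [[0, 0, 0], [0, -0.0015, 0.0333], 0], [[0, 0, 0], [0, -0.0015, 0.045], 0], [[0, 0, 0], [0, -0.0015, 0.0517], 0], [[0, 0, 0], [0, -0.0015, 0.0517], 0], [[0, 0, 0], [0, -0.0015, 0.0517], 0]]}}

```text
clock: 19.45
eef_pos: [0.4428, -0.2463, 0.0258]
tool_rot: [0.584, 0.812, 0.0, 0.0]
ft_force: [0.5, -0.5, -1.7]
grip_width: 0.017
grasp_force: 59.4
```

```bash
python3 r.py .042
```

```text
('ang', np.float64(18.361489343859965), 'x at -.1,-.19', array([0.39480609, 0.42467794]), 'nose y', np.float64(-0.08798396498145687), 'z', array([0.04798344, 0.05070294]), 35)
('ang', np.float64(18.493397687357238), 'x at -.1,-.19', array([0.39368917, 0.42379122]), 'nose y', np.float64(-0.08798396498145687), 'z', array([0.04860929, 0.05188144]), 36)
```

To row units: 0.001 m / 0.6 = 0.0017, 0.0009 m / 0.6 = 0.0015.

>>> {"fn": "jog_arm", "kwargs": {"motion": [[[0, 0, 0], [0, 0.0015, 0.0008], 0], [[0, 0, 0], [0, 0.0015, 0.0017], 0], [[0, 0, 0], [0, 0.0015, 0.0017], 0]]}}

```text
clock: 19.88
eef_pos: [0.4438, -0.246, 0.025]
tool_rot: [0.584, 0.812, 0.0, 0.0]
ft_force: [-0.1, 0.9, 0.7]
grip_width: 0.0172
grasp_force: 59.7
```

To row units: -0.14 m / 0.6 = -0.2333, -0.08 m / 0.6 = -0.1333.

>>> {"fn": "jog_arm", "kwargs": {"motion": [[[0, 0, 0], [0, 0, 0.0005], 0.02], [[0, 0, 0], [0, 0, 0.0005], 0.03], [[0, 0, 0], [0, 0, 0.0005], 0.05], [[0, 0, 0], [0, 0, 0.0005], 0.085], [[0, 0, 0], [0, 0, 0.0005], 0.085], [[0, 0, 0], [0, 0, 0.0005], 0.085], [[0, 0, 0], [0, 0, -0.05], 0.085], [[0, 0, 0], [0, 0, -0.1333], 0.085], [[0, 0, 0], [0, 0, -0.2333], 0.085], [[0, 0, 0], [0, 0, -0.2333], 0.085]]}}

```text
clock: 21.12
eef_pos: [0.4469, -0.2478, 0.1702]
tool_rot: [0.584, 0.812, 0.001, 0.006]
ft_force: [-0.1, -0.2, -1.4]
grip_width: 0.085
grasp_force: 0.0
```

```bash
python3 go.py .3 .1 .25 18.6
```

```text
rot [ 0.0078  0.0085 -0.0016] shift [ 0.3758 -0.0283 -0.0833] j [-0.51  0.29 -0.09  1.18 -0.    0.74] F [-0.1 -0.2 -1.4] t 21.125
```

To row units: 0.42 m / 0.6 = 0.7, 0.36 m / 0.6 = 0.6.

>>> {"fn": "jog_arm", "kwargs": {"motion": [[[0, 0, 0], [0, 0, -0.1], 0.085], [[0, 0, 0], [0.1, -0.0333, -0.15], 0.085], [[0, 0, 0], [0.2, -0.0667, -0.15], 0.085], [[0, 0, 0], [0.3, -0.1, -0.15], 0.085], [[0, 0, 0], [0.4, -0.1333, -0.15], 0.085], [[0, 0, 0], [0.5, -0.15, -0.15], 0.085], [[0, 0, 0], [0.6, -0.15, -0.15], 0.085], [[0, 0, 0], [0.7, -0.15, -0.15], 0.085], [[0, 0, 0], [0.7, -0.15, -0.15], 0.085], [[0, 0, 0], [0.7, -0.15, -0.15], 0.085]]}}

```text
clock: 22.38
eef_pos: [0.2243, 0.1239, 0.2541]
tool_rot: [0.583, 0.813, -0.001, -0.0]
ft_force: [0.3, -0.6, 0.3]
grip_width: 0.085
grasp_force: 0.0
```

```bash
python3 r.py .042; python3 - <<'E'
from h import *
z=np.load("top9.npz")["p"]; q,e=imaging.camera("side")
a=cv2.resize(z[180:350,190:430],None,fx=1.9,fy=1.9,interpolation=2);b=cv2.resize(q[180:330,190:350],(345,323),interpolation=2)
cv2.imwrite("pics/f.png",np.hstack([a[:323],b])[:,:,::-1])
E
```

```text
('ang', np.float64(18.361489343859965), 'x at -.1,-.19', array([0.39480609, 0.42467794]), 'nose y', np.float64(-0.08798396498145687), 'z', array([0.04798344, 0.05070294]), 35)
('ang', np.float64(18.444548509775693), 'x at -.1,-.19', array([0.39469848, 0.42471524]), 'nose y', np.float64(-0.08798396498145687), 'z', array([0.04819419, 0.05096148]), 35)
```

View pics/f.png

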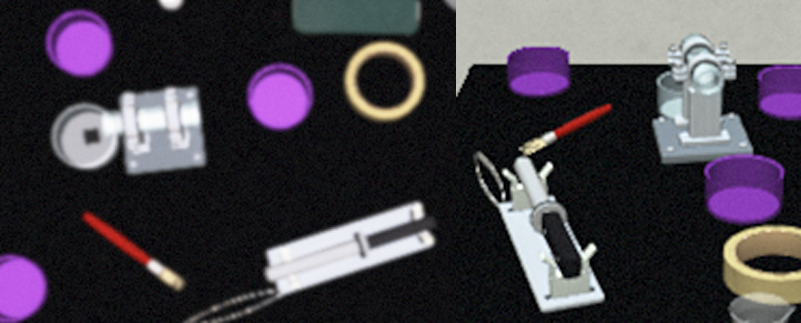

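The rod lies in its rest exactly as before (collar at (362,243)), and the plug is in the glass dish at (92,135). All else is in place, so I'm handing in.

```bash
python3 -c "
from workcell import workorder; print(workorder.job_done())"
```

```text
the job is handed in; nothing more can be done
None
```

The job is handed in: the plug lies in the glass dish, the buffer bore on the mouth at about 11 N (highest force seen about 14 N), and the rod is back in its rest and released, with nothing else seen to have moved, at about 22.4 s on the clock.

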